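# Roll the wet wipes canister onto the drying mat

## Task

The wet wipes canister is lying on its side on the bare worktop. Lay your fingertips on top of it and roll it over steadily onto the dark grey drying mat, so that it comes to rest with the whole canister over the mat and none of it past the edges, then take your hand away. Only push along its top: do not pick it up, pinch it, shove it from the side or send it off with a flick, and leave the tub, the spray bottle and the brush where they are.

Things in the scene. Friction and masses are not known exactly. Their poses are not given: they have to be found in the camera images.
- canister: Wipes canister lying loose on its side: a plastic cylinder 83 mm across, 190 mm long, 0.3 to 0.65 kg, white with teal and blue label. Origin: on its axis, half-way along, 41.5 mm up. x axis along the cylinder to the lid; y and z turn as it rolls. It rolls straight, square to x, and soon stops when let go slowly. A tip that does not slip on its top (friction about 0.5 to 0.7) moves twice as far as it.
- lid_end (a point): Centre of the canister's flat lid end, on its axis, 95 mm from the canister's origin.
- base_end (a point): Centre of the canister's flat base end, on its axis, 95 mm from the canister's origin.
- mat: Dark grey ribbed drying mat flat on the worktop, 280 mm along its x by 140 mm along its y, 1 mm thick: things roll onto it with no step. Origin: its centre. It lies on one side or the other of the canister, 140 to 250 mm off between centres, in the canister's rolling direction (within 15 mm); its x axis is parallel to the canister's within 5 degrees.
- tub: Small tub of cleaning paste, white and red with a red lid, 68 mm in diameter and 82 mm high, standing loose on the side of the canister away from the mat. Origin: centre of its underside. Not to be moved.
- spray: White trigger spray bottle with a green label and black head, 70 mm in diameter, 245 mm high, standing loose beyond the work. Origin: centre of its underside. Not to be moved.
- brush: White dish brush with blue bristles, 230 mm long and 29 mm high, lying loose beyond the work. Origin: under its middle; x axis along it towards the bristles. Not to be moved.
Mind the look-alikes: they are no part of the job. Leave any red look-alike of the canister alone.

How it is judged:
On the way:
1. the canister has rolled over (about a fifth of a turn or more) while lying on the worktop (angle between canister's own z axis and vertical above 1.2 rad and height (world z) of canister below 0.05 m), for 0.05 s.
At the end, for the whole second after the job is handed in: The canister lies still on its side with its whole outline over the mat (each end of its axis within 31 mm of the mat's long centre line and not past the mat's short edges, to within 3 mm); tub, spray bottle and brush are within 20 mm of where they stood (y of lid_end in the frame of mat between -0.031 and 0.031 m and y of base_end in the frame of mat between -0.031 and 0.031 m and x of lid_end in the frame of mat between -0.143 and 0.143 m and x of base_end in the frame of mat between -0.143 and 0.143 m and height (world z) of canister below 0.045 m and linear speed of canister below 0.01 m/s and distance of each of tub, spray, brush from where it was at the start of the episode below 0.02 m); the robot touches nothing.
It fails at once if the canister is lifted off the worktop or stood on end (height (world z) of canister above 0.055 m or angle between canister's own x axis and vertical below 1.3 rad).
It fails at once if the fingers pinch the canister or shove it from the side (touching it with the fingertips more than about 22 mm below its top) (contact force between the fingers and canister above 0.5 N and height (world z) of the grasp point below 0.08 m).
It fails at once if the canister is flicked or runs away (faster than 0.35 m/s) (linear speed of canister above 0.35 m/s).
It fails at once if the tub, the spray bottle or the brush is moved by more than 20 mm or knocked over (distance of any of tub, spray, brush from where it was at the start of the episode above 0.02 m or angle between any of tub, spray's own z axis and vertical above 0.4 rad).
It also fails if it takes over 72 s, if anything falls off the work surface, if the arm or the gripper's body presses on something with over 40 N, if the wrist force passes 120 N, or if a joint passes its speed limit or range.

## Robot

A 6-joint arm with a two-finger parallel gripper is mounted at the origin on the work surface. World frame = base frame: x ahead of the robot, y to its left, z up, the work surface at z = 0. Lengths are in m, angles in rad, forces in N, time in s.
With the tool pointing down it reaches from about 0.3 to 0.875 m from the base axis. Payload 6.4 kg.
Tool frame: the origin (TCP) lies between the finger pads; the fingertips stand 19 mm ahead of it and the grasp point (between the pads) is the TCP (ctrl.tips_ahead is the z of the fingertips in the tool frame, in m); z points along the fingers, y is the line along which they close (so a half turn about z gives the same grasp; the last joint's range is limited). The gripper opens to 85 mm and grips with 20 to 120 N. Pads are 22 mm wide; open, the fingers measure 114 mm over their backs; the gripper's body (76 mm by 85 mm) begins 54 mm behind the grasp point. The pads swing forward as they close: fully open they stand 13 mm farther back than shut.
Start: joints at [1.054, 0.181, 1.607, -0, 1.354, -0.206], TCP at [0.176, 0.547, 0.25] pointing down, gripper open.
Joint ranges: [-2.99, 2.99], [-0.89, 2.07], [0.3, 2.58], [-1.14, 4.28], [0, 2.63], [-3.12, 3.12]. Speed limits (rad/s): [2.57, 2.57, 3.01, 3.14, 3.14, 3.14].

## Interface

Orientations are given as a unit quaternion [w, x, y, z].
In Python, from bench import readout, vision, ctrl gives the robot as it stands.
- The arm moves only by the tool play_rows, never from a script. Its arguments are lists of equal length, an entry for each row: "xyz": the shift along the tool's x, y, z in mm, a list of three; "rot": the turn, a rotation vector about the tool's x, y, z in rad, a list of three; "grip": the opening, from 0 (shut) to 1 (fully open). In form: {"xyz": [[x, y, z], ...], "rot": [[rx, ry, rz], ...], "grip": [grip, ...]}. A call has exactly 10 rows; each row is the pose to reach, as a shift and turn from the pose commanded when the call began, along the tool's axes at that moment; what a row does not reach only later rows make up. A row lasts 1/8 s, in which the tool goes at most 62.5 mm and 10.7 degrees, less where a joint would pass 70% of its speed; a pose out of reach is approached as far as the arm can. A call with a gripper value outside its range is refused whole. The fingers move at their own pace and stop on an object; the grip force is fixed at half the most. Time passes only in rows, so rows that repeat a pose let the fingers close, or fill a call up. It gives the time, the measured TCP pose, the force, the opening and the grip force at its end, in the units of the state.
- readout.get_obs(): the state, without advancing time (a new reading comes with each control period).
- vision.camera(name): name is "side" or "top" or "wrist"; returns a dict with "color" (480x640x3 uint8, red, green, blue), "depth" (480x640 float32, m along the optical axis (not along the pixel's ray), 0 where there is no reading), "camera_matrix" (3x3 intrinsics, pixels), "extrinsics" (4x4, takes a point from camera to world coordinates); the wrist camera has in their place "hand_eye" (4x4, takes a point from camera to tool coordinates, whose origin is the TCP and whose axes are the flange's). Camera axes: x right, y down, z forward; pixel columns grow to the right and rows downward; lengths in m; the calibration is good to about 2 mm. A picture is of the moment at which its call begins: read the wrist's pose just before it.
- ctrl.hand_in(): hands the job in; it is judged then, once.
The state is a dict: "time_s": time; "q": joint angles; "dq": joint speeds; "joint_efforts": joint torques, N m; "eef_pos": TCP position; "eef_rot": TCP orientation; "wrist_force": force on the tool from outside, world axes, zero at the start; "torque": the same for the moment, N m; "opening": opening from 0.0 (shut) to 1.0 (fully open); "grasp_force": force on a finger pad.
Only numpy, scipy, OpenCV 4.12 (cv2) and the standard library are available. Lean on these libraries where they do the work, as an engineer would, in place of code of your own. Each camera call takes 0.05 s, during which the arm holds its last target. There are 200 camera calls.

## Working session

There is one attempt and no reset: what is moved stays moved. The work goes in short steps, Python scripts to look and compute and a tool call to move; the robot and the scene stay as the last step left them, time stands still between calls to the robot, and variables do not carry over. Pictures are saved under pics/ and viewed, at most 10 in all, crops included, and the job is handed in when it is done.

Besides the shell and the picture viewer there is one more tool, called after "Call:" as a command line: name --argument value ..., lists and objects as JSON in quotes. play_rows: Moves the arm, as the interface text tells. Its arguments: {"type":"object","properties":{"xyz":{"type":"array","items":{"type":"array","items":{"type":"number"}}},"rot":{"type":"array","items":{"type":"array","items":{"type":"number"}}},"grip":{"type":"array","items":{"type":"number"}}},"required":["xyz","rot","grip"]}

```bash
mkdir -p pics
cat > h.py <<'E'
import numpy as np, cv2
from bench import readout, vision, ctrl
def snap(n,f):
    c=vision.camera(n); cv2.imwrite('pics/'+f,c['color'][...,::-1]); return c
def pts(c):
    K=c['camera_matrix'];d=c['depth'];v,u=np.mgrid[:480,:640]
    P=np.stack([(u-K[0,2])/K[0,0]*d,(v-K[1,2])/K[1,1]*d,d],-1)
    T=np.array(c['extrinsics']);return P@T[:3,:3].T+T[:3,3]
E
python3 - <<'E'
from h import *
c=snap('top','t1.png');s=snap('side','s1.png')
np.savez('t1.npz',**c)
o=readout.get_obs();print(o['time_s'],o['eef_pos'],o['eef_rot'],o['opening'],ctrl.tips_ahead)
print(c['extrinsics'])
E
```

```text
0.1 [0.17558158 0.54702823 0.24945731] [-2.94902535e-04  1.54751459e-01  9.87953091e-01 -7.66896502e-04] 0.9973127779977554 0.019
[[-7.28853663e-04 -9.87386477e-01  1.58326923e-01  2.72390228e-01]
 [-9.99895234e-01  3.00844066e-03  1.41587816e-02  3.75033187e-02]
 [-1.44565066e-02 -1.58300016e-01 -9.87285224e-01  1.43176687e+00]
 [ 0.00000000e+00  0.00000000e+00  0.00000000e+00  1.00000000e+00]]
```

View pics/t1.png

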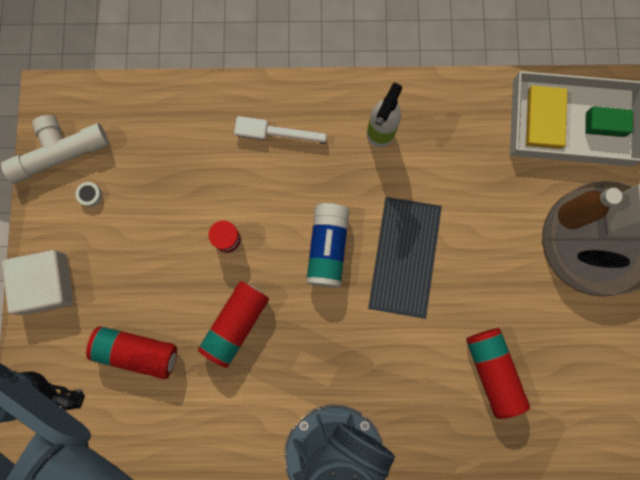

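View pics/s1.png

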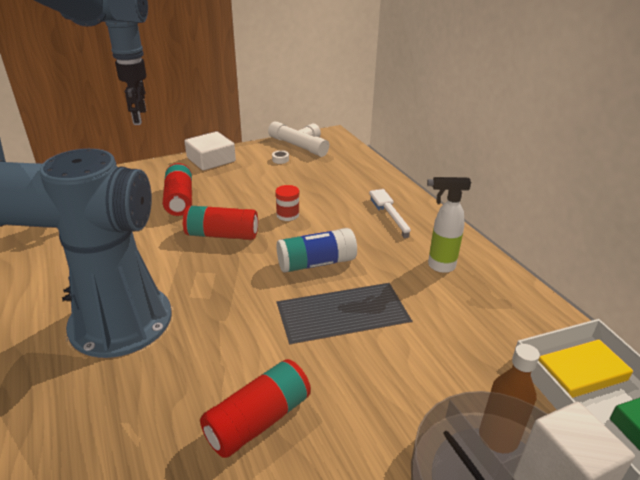

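The top view shows four cylinders. The red ones at (132,352), (234,324) and (497,373) are look-alikes. The white, blue and teal one at (328,245) matches the description and lies next to the mat at (405,258). The tub is at (224,237), the spray bottle at (384,120) and the brush at (280,130). The side view shows the same layout, with the canister at (317,250) and the mat at (343,312).

```bash
cat > m.py <<'E'
from h import *
def ray(c,uv,z):
    K=c['camera_matrix'];T=np.array(c['extrinsics'])
    uv=np.atleast_2d(uv).astype(float)
    d=np.c_[(uv-K[[0,1],[2,2]])/K[[0,1],[0,1]],np.ones(len(uv))]@T[:3,:3].T
    return T[:3,3]+d*((z-T[2,3])/d[:,2])[:,None]
def canister(c,roi):
    P=pts(c); x0,y0,x1,y1=roi
    m=np.zeros((480,640),bool);m[y0:y1,x0:x1]=True
    m&=(P[...,2]>.03)&(P[...,2]<.1)&(c['depth']>0)
    n,l,st,_=cv2.connectedComponentsWithStats(m.astype('uint8'));k=1+st[1:,4].argmax()
    Q=P[l==k]; top=Q[Q[:,2]>.06]
    r=cv2.minAreaRect(top[:,:2].astype('float32')*1000)
    b=cv2.boxPoints(r);e=[b[1]-b[0],b[2]-b[1]];a=max(e,key=np.linalg.norm)
    a=a/np.linalg.norm(a);a=a*np.sign(a[0]);nrm=np.array([-a[1],a[0]])
    # circle fit across the section
    s=Q[:,:2]*1000@nrm;h=Q[:,2]*1000
    A=np.c_[s,h,np.ones_like(s)];q=np.linalg.lstsq(A,s*s+h*h,rcond=None)[0]
    sc=q[0]/2;hc=q[1]/2;R=np.sqrt(q[2]+sc*sc+hc*hc)
    t=Q[:,:2]*1000@a; lo,hi=np.percentile(t,[.5,99.5])
    ctr=a*(lo+hi)/2+nrm*sc
    return ctr,a,dict(top=np.percentile(Q[:,2],98),len=hi-lo,sc=sc,hc=hc,R=R,rect=r)
def mat(c,roi):
    x0,y0,x1,y1=roi;g=c['color'].astype(int)
    m=np.zeros((480,640),'uint8');m[y0:y1,x0:x1]=((g.max(-1)<105)&(np.ptp(g,-1)<30))[y0:y1,x0:x1]
    m=cv2.morphologyEx(m,cv2.MORPH_CLOSE,np.ones((5,5)))
    cs,_=cv2.findContours(m,cv2.RETR_EXTERNAL,cv2.CHAIN_APPROX_NONE);k=max(cs,key=cv2.contourArea)
    w=ray(c,k[:,0],.001)[:,:2]*1000
    r=cv2.minAreaRect(w.astype('float32'));b=cv2.boxPoints(r)
    e=[b[1]-b[0],b[2]-b[1]];a=max(e,key=np.linalg.norm);a=a/np.linalg.norm(a)
    return np.array(r[0]),a*np.sign(a[0]),r
E
python3 - <<'E'
from m import *
c=dict(np.load('t1.npz'))
C,a,i=canister(c,(295,190,365,300));print(C,a,i)
M,b,r=mat(c,(362,190,450,325));print(M,b,r)
n=np.array([-a[1],a[0]]);print('delta roll/axis',(M-C)@n,(M-C)@a)
P=pts(c);print('tub',P[237,224],'spray',P[120,384],'brush',P[130,280])
cv2.imwrite('pics/c1.png',cv2.resize(c['color'][180:330,200:460,::-1],None,fx=3,fy=3))
E
```

```text
[483.89270036   8.46599353] [ 0.9928072  -0.11972427] {'top': np.float64(0.08725728119457928), 'len': np.float64(186.5636220969214), 'sc': np.float64(66.33879772841954), 'hc': np.float64(47.25964558763078), 'R': np.float64(37.03717956935674), 'rect': ((485.73736572265625, 8.308197021484375), (78.06731414794922, 190.9236602783203), 83.12380981445312)}
[ 463.07391357 -180.55786133] [ 0.9851059  -0.17194894] ((463.07391357421875, -180.557861328125), (138.72604370117188, 279.1291809082031), 80.09884643554688)
delta roll/axis -190.15675999829392 1.9617021210163266
tub [0.49806948 0.24760212 0.08167281] spray [ 0.72180948 -0.10864951  0.23292715] brush [0.77272145 0.12286194 0.03262109]
```

View pics/c1.png

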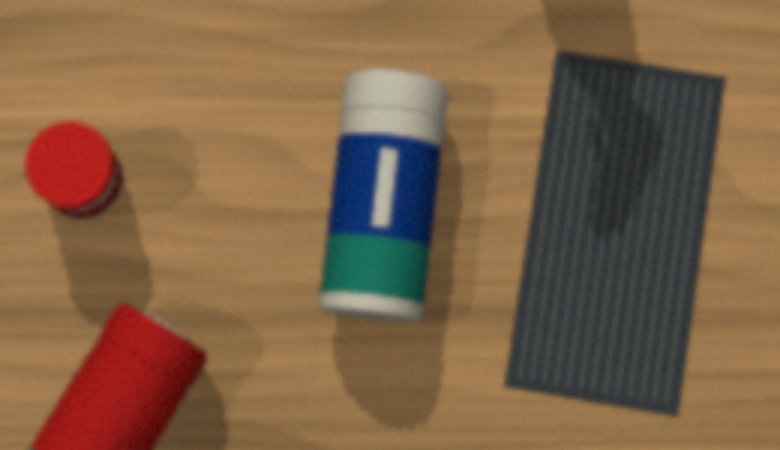

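The crop confirms the white, blue and teal canister, lid end up in the picture at (394,80) and base at (372,310), with the mat to its right. It needs to roll about 190 mm towards -y, and it sits about 2 mm off along its axis and 3° off in angle, both within tolerance. I'll use the half-open fingers, spread along the canister's axis, and do this in several short strokes. First I move above it.

Call:
play_rows --xyz '[[-46,-40,0],[-92,-81,0],[-138,-122,0],[-184,-163,0],[-230,-204,0],[-276,-245,0],[-322,-286,0],[-368,-326,0],[-413,-366,0],[-457,-404,0]]' --rot '[[0,0,0.14],[0,0,0.28],[0,0,0.42],[0,0,0.56],[0,0,0.7],[0,0,0.84],[0,0,0.98],[0,0,1.12],[0,0,1.26],[0,0,1.38]]' --grip '[0.5,0.5,0.5,0.5,0.5,0.5,0.5,0.5,0.5,0.5]'

```text
time_s: 1.35
eef_pos: [0.4879, 0.0211, 0.2501]
eef_rot: [-0.0, 0.75, 0.662, 0.0]
wrist_force: [-0.3, -0.1, 0.4]
opening: 0.501
grasp_force: 0.0
```

Call:
play_rows --xyz '[[0,0,20],[0,0,50],[0,0,80],[0,0,105],[0,0,125],[0,0,135],[0,0,135],[0,0,135],[0,0,135],[0,0,135]]' --rot '[[0,0,0],[0,0,0],[0,0,0],[0,0,0],[0,0,0],[0,0,0],[0,0,0],[0,0,0],[0,0,0],[0,0,0]]' --grip '[0.5,0.5,0.5,0.5,0.5,0.5,0.5,0.5,0.5,0.5]'

```text
time_s: 2.6
eef_pos: [0.4878, 0.023, 0.1159]
eef_rot: [0.0, 0.748, 0.663, 0.0]
wrist_force: [-0.4, 1.1, -0.8]
opening: 0.5
grasp_force: 0.0
```

Run:
```python
from m import *
from scipy.spatial.transform import Rotation as R
o=readout.get_obs();print(o['time_s'],o['eef_pos'],o['wrist_force'],o['opening'])
q=o['eef_rot'];print(R.from_quat([q[1],q[2],q[3],q[0]]).as_matrix().round(3))
snap('side','s2.png')
im=cv2.imread('pics/s2.png')[140:340,220:460];cv2.imwrite('pics/s2c.png',cv2.resize(im,None,fx=3,fy=3))
```

```text
2.6 [0.48776553 0.02300926 0.11588547] [-0.42401637  1.07061444 -0.77649905] 0.4995308760639188
[[ 0.12   0.993  0.001]
 [ 0.993 -0.12  -0.   ]
 [-0.     0.001 -1.   ]]
```

View pics/s2c.png

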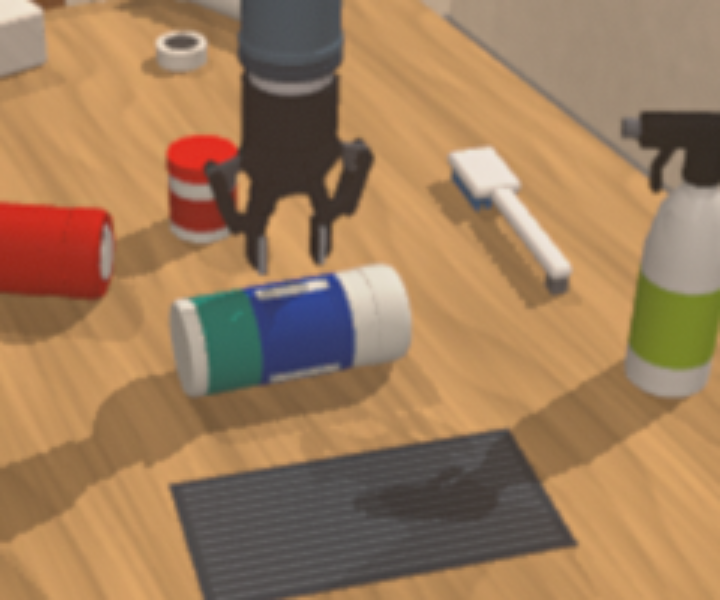

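The fingers hang just above and behind the canister's top, at crop (290,265), and everything else stands as before. I'm descending to find contact.

Call:
play_rows --xyz '[[-4,0,6],[-6,0,10],[-6,0,12],[-6,0,13],[-6,0,14],[-6,0,14.5],[-6,0,15],[-6,0,15.5],[-6,0,16],[-6,0,16]]' --rot '[[0,0,0],[0,0,0],[0,0,0],[0,0,0],[0,0,0],[0,0,0],[0,0,0],[0,0,0],[0,0,0],[0,0,0]]' --grip '[0.5,0.5,0.5,0.5,0.5,0.5,0.5,0.5,0.5,0.5]'

```text
time_s: 3.9
eef_pos: [0.4868, 0.0171, 0.1]
eef_rot: [0.0, 0.748, 0.664, -0.0]
wrist_force: [-3.3, 0.4, 7.9]
opening: 0.498
grasp_force: 3.8
```

That's contact, at about 8 N with the TCP at z = 0.100. Now the first rolling stroke.

Call:
play_rows --xyz '[[-3,0,0],[-9,0,0],[-16,0,0.2],[-23,0,0.3],[-30,0,0.5],[-36,0,0.7],[-41,0,1],[-44,0,1],[-46,0,-4],[-46,0,-14]]' --rot '[[0,0,0],[0,0,0],[0,0,0],[0,0,0],[0,0,0],[0,0,0],[0,0,0],[0,0,0],[0,0,0],[0,0,0]]' --grip '[0.5,0.5,0.5,0.5,0.5,0.5,0.5,0.5,0.5,0.5]'

```text
time_s: 5.15
eef_pos: [0.4809, -0.0285, 0.1135]
eef_rot: [-0.0, 0.748, 0.663, -0.0]
wrist_force: [-0.3, -0.3, 0.2]
opening: 0.497
grasp_force: 0.0
```

Run:
```python
from m import *
c=snap('top','t2.png')
P=pts(c);o=readout.get_obs();print(o['time_s'],o['eef_pos'])
# blue+teal label extent projected: use low-height side? use label colour points
for n,cc in (('t1',dict(np.load('t1.npz'))),('t2',c)):
    P=pts(cc);h=cv2.cvtColor(cc['color'],cv2.COLOR_RGB2HSV)
    m=(h[...,0]>75)&(h[...,0]<130)&(h[...,1]>120)&(h[...,2]>50)&(P[...,2]>.02)&(P[...,2]<.1)
    m[:,:295]=0;m[:190]=0;m[300:]=0;m[:,450:]=0
    Q=P[m];print(n,m.sum(),Q.mean(0),np.percentile(Q[:,1],[1,99]))
```

```text
5.2 [ 0.48199383 -0.02872685  0.11504326]
t1 1504 [0.46218662 0.01087085 0.07547181] [-0.03015448  0.05165596]
t2 431 [0.47012922 0.00362914 0.07574435] [-0.04741159  0.02601801]
```

View pics/t2.png

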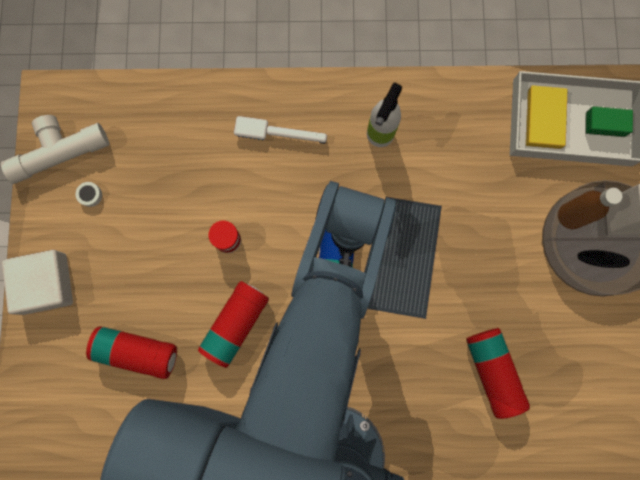

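The arm hides most of the canister in the top view, with blue showing at (330,245), so I'll track it with the side camera's depth.

```bash
cat > tr.py <<'E'
from m import *
from scipy.optimize import least_squares
o=readout.get_obs();c=vision.camera('side');np.savez('s.npz',**c)
P=pts(c);h=cv2.cvtColor(c['color'],cv2.COLOR_RGB2HSV)
m=(h[...,0]>75)&(h[...,0]<130)&(h[...,1]>110)&(h[...,2]>50)&(P[...,2]>.01)&(P[...,2]<.09)&(abs(P[...,0]-.45)<.13)&(P[...,1]<.08)&(P[...,1]>-.35)
m=cv2.morphologyEx(m.astype('uint8'),cv2.MORPH_OPEN,np.ones((3,3)))
n,l,st,_=cv2.connectedComponentsWithStats(m);Q=P[np.isin(l,[k for k in range(1,n) if st[k,4]>60])]*1000
f=lambda p:np.hypot(Q[:,1]-p[0]-p[1]*(Q[:,0]-470),Q[:,2]-41.5)-41.5
r=least_squares(f,[Q[:,1].mean(),-.12],loss='soft_l1')
ex=np.degrees(np.arctan(r.x[1]));e=o['eef_pos']*1000
print('t',o['time_s'],'n',len(Q),'axis y at x=470: %.1f  angle %.2f rms %.1f'%(r.x[0],ex,f(r.x).std()))
print('x range',np.percentile(Q[:,0],[1,99]),'tcp',e,'tip y minus axis y at tip: %.1f'%(e[1]-r.x[0]-r.x[1]*(e[0]-470)))
E
python3 tr.py
```

```text
t 5.2 n 1283 axis y at x=470: -9.3  angle -7.17 rms 2.1
x range [402.63789434 520.18399131] tcp [481.99382869 -28.72685143 115.04325595] tip y minus axis y at tip: -17.9
```

Call:
play_rows --xyz '[[16,0,-2],[33,0,0],[33,0,7],[33,0,12],[33,0,15],[30,0,15],[24,0,15],[17,0,15],[10,0,15],[3,0,15]]' --rot '[[0,0,0],[0,0,0],[0,0,0],[0,0,0],[0,0,0],[0,0,0],[0,0,0],[0,0,0],[0,0,0],[0,0,0]]' --grip '[0.5,0.5,0.5,0.5,0.5,0.5,0.5,0.5,0.5,0.5]'

```text
time_s: 6.5
eef_pos: [0.481, -0.0262, 0.0999]
eef_rot: [-0.001, 0.748, 0.663, -0.001]
wrist_force: [-11.5, 1.2, 22.5]
opening: 0.5
grasp_force: 11.3
```

Call:
play_rows --xyz '[[-7,0,0.2],[-14,0,0.5],[-20,0,0.8],[-24,0,1],[-26,0,1],[-27,0,-4],[-27,0,-12],[-15,0,-15],[0,0,-15],[0,0,-15]]' --rot '[[0,0,0],[0,0,0],[0,0,0],[0,0,0],[0,0,0],[0,0,0],[0,0,0],[0,0,0],[0,0,0],[0,0,0]]' --grip '[0.5,0.5,0.5,0.5,0.5,0.5,0.5,0.5,0.5,0.5]'

```text
time_s: 7.75
eef_pos: [0.4813, -0.024, 0.1129]
eef_rot: [-0.0, 0.748, 0.664, -0.0]
wrist_force: [0.1, 0.5, -0.2]
opening: 0.499
grasp_force: 0.0
```

```bash
python3 tr.py
```

```text
t 7.75 n 1367 axis y at x=470: -38.5  angle -6.93 rms 2.0
x range [399.63051064 517.07159172] tcp [481.29523488 -24.01389776 112.9473026 ] tip y minus axis y at tip: 15.8
```

Call:
play_rows --xyz '[[0,0,7],[0,0,11],[0,0,13],[-4,0,13],[-11,0,13],[-18,0,13],[-25,0,13],[-32,0,13],[-39,0,13.3],[-45,0,13.6]]' --rot '[[0,0,0],[0,0,0],[0,0,0],[0,0,0],[0,0,0],[0,0,0],[0,0,0],[0,0,0],[0,0,0],[0,0,0]]' --grip '[0.5,0.5,0.5,0.5,0.5,0.5,0.5,0.5,0.5,0.5]'

```text
time_s: 9.05
eef_pos: [0.4761, -0.0708, 0.0997]
eef_rot: [-0.0, 0.748, 0.663, -0.0]
wrist_force: [0.5, 0.5, -0.6]
opening: 0.5
grasp_force: 0.0
```

Call:
play_rows --xyz '[[-6,0,0.2],[-10,0,0.4],[-12,0,0.4],[-13,0,-4],[-13,0,-11],[0,0,-14],[10,0,-14],[15,0,-14],[15,0,-14],[15,0,-14]]' --rot '[[0,0,0],[0,0,0],[0,0,0],[0,0,0],[0,0,0],[0,0,0],[0,0,0],[0,0,0],[0,0,0],[0,0,0]]' --grip '[0.5,0.5,0.5,0.5,0.5,0.5,0.5,0.5,0.5,0.5]'

```text
time_s: 10.3
eef_pos: [0.4779, -0.0554, 0.1136]
eef_rot: [-0.0, 0.748, 0.664, -0.0]
wrist_force: [0.6, 0.7, -0.3]
opening: 0.499
grasp_force: 0.0
```

```bash
python3 tr.py
```

```text
t 10.3 n 1353 axis y at x=470: -42.4  angle -7.14 rms 2.0
x range [398.45661225 516.01057039] tcp [477.87940029 -55.37182124 113.56029443] tip y minus axis y at tip: -12.0
```

Contact was too light and the canister only moved 4 mm. I'll press about 2 mm deeper.

Call:
play_rows --xyz '[[14,0,-2],[28,0,0],[28,0,8],[28,0,13],[28,0,15],[24,0,15],[17,0,15],[10,0,15],[3,0,15],[-4,0,15]]' --rot '[[0,0,0],[0,0,0],[0,0,0],[0,0,0],[0,0,0],[0,0,0],[0,0,0],[0,0,0],[0,0,0],[0,0,0]]' --grip '[0.5,0.5,0.5,0.5,0.5,0.5,0.5,0.5,0.5,0.5]'

```text
time_s: 11.6
eef_pos: [0.477, -0.06, 0.0999]
eef_rot: [-0.0, 0.748, 0.663, -0.001]
wrist_force: [-8.6, 0.4, 17.9]
opening: 0.502
grasp_force: 8.8
```

Call:
play_rows --xyz '[[-7,0,0.3],[-14,0,0.6],[-20,0,1],[-24,0,1],[-26,0,1],[-27,0,-4],[-27,0,-12],[-15,0,-15],[0,0,-15],[3,0,-15]]' --rot '[[0,0,0],[0,0,0],[0,0,0],[0,0,0],[0,0,0],[0,0,0],[0,0,0],[0,0,0],[0,0,0],[0,0,0]]' --grip '[0.5,0.5,0.5,0.5,0.5,0.5,0.5,0.5,0.5,0.5]'

```text
time_s: 12.85
eef_pos: [0.4776, -0.0548, 0.1134]
eef_rot: [-0.0, 0.748, 0.664, -0.0]
wrist_force: [0.4, 0.2, -0.7]
opening: 0.5
grasp_force: 0.0
```

```bash
python3 tr.py
```

```text
t 12.85 n 1419 axis y at x=470: -72.6  angle -6.96 rms 2.1
x range [394.79378537 512.30437898] tcp [477.60111143 -54.78621761 113.37604824] tip y minus axis y at tip: 18.8
```

That stroke gave 30 mm, so I'm repeating it.

Call:
play_rows --xyz '[[-2,0,0],[-2,0,8],[-2,0,13],[-2,0,15],[-6,0,15],[-13,0,15],[-20,0,15],[-27,0,15],[-34,0,15],[-41,0,15.2]]' --rot '[[0,0,0],[0,0,0],[0,0,0],[0,0,0],[0,0,0],[0,0,0],[0,0,0],[0,0,0],[0,0,0],[0,0,0]]' --grip '[0.5,0.5,0.5,0.5,0.5,0.5,0.5,0.5,0.5,0.5]'

```text
time_s: 14.15
eef_pos: [0.4726, -0.0977, 0.0999]
eef_rot: [-0.0, 0.748, 0.663, -0.001]
wrist_force: [-8.9, 1.0, 20.1]
opening: 0.502
grasp_force: 9.9
```

Call:
play_rows --xyz '[[-7,0,0.3],[-13,0,0.6],[-17,0,0.9],[-19,0,0.9],[-20,0,-4],[-20,0,-12],[-8,0,-15],[6,0,-15],[12,0,-15],[12,0,-15]]' --rot '[[0,0,0],[0,0,0],[0,0,0],[0,0,0],[0,0,0],[0,0,0],[0,0,0],[0,0,0],[0,0,0],[0,0,0]]' --grip '[0.5,0.5,0.5,0.5,0.5,0.5,0.5,0.5,0.5,0.5]'

```text
time_s: 15.4
eef_pos: [0.4742, -0.0843, 0.1133]
eef_rot: [-0.0, 0.748, 0.664, -0.0]
wrist_force: [0.5, -1.0, 0.5]
opening: 0.5
grasp_force: 0.0
```

```bash
python3 tr.py
```

```text
t 15.4 n 1493 axis y at x=470: -102.5  angle -7.08 rms 1.9
x range [390.6343602  509.71505457] tcp [474.23321821 -84.25699202 113.2548749 ] tip y minus axis y at tip: 18.8
```

Call:
play_rows --xyz '[[-2,0,0],[-2,0,8],[-2,0,13],[-2,0,15],[-6,0,15],[-13,0,15],[-20,0,15],[-27,0,15],[-34,0,15],[-41,0,15.2]]' --rot '[[0,0,0],[0,0,0],[0,0,0],[0,0,0],[0,0,0],[0,0,0],[0,0,0],[0,0,0],[0,0,0],[0,0,0]]' --grip '[0.5,0.5,0.5,0.5,0.5,0.5,0.5,0.5,0.5,0.5]'

```text
time_s: 16.7
eef_pos: [0.4691, -0.1265, 0.0999]
eef_rot: [-0.0, 0.748, 0.664, -0.001]
wrist_force: [-9.1, 0.8, 22.0]
opening: 0.501
grasp_force: 10.7
```

Call:
play_rows --xyz '[[-7,0,0.3],[-13,0,0.6],[-17,0,0.9],[-19,0,0.9],[-20,0,-4],[-20,0,-12],[-8,0,-15],[6,0,-15],[12,0,-15],[12,0,-15]]' --rot '[[0,0,0],[0,0,0],[0,0,0],[0,0,0],[0,0,0],[0,0,0],[0,0,0],[0,0,0],[0,0,0],[0,0,0]]' --grip '[0.5,0.5,0.5,0.5,0.5,0.5,0.5,0.5,0.5,0.5]'

```text
time_s: 17.95
eef_pos: [0.4708, -0.113, 0.113]
eef_rot: [-0.0, 0.748, 0.664, -0.0]
wrist_force: [-0.1, -0.6, 0.1]
opening: 0.502
grasp_force: 0.0
```

```bash
python3 tr.py
```

```text
t 17.95 n 1545 axis y at x=470: -132.3  angle -7.06 rms 1.8
x range [387.32285808 505.669253  ] tcp [ 470.76774143 -113.03230561  113.03254357] tip y minus axis y at tip: 19.4
```

Call:
play_rows --xyz '[[-2,0,0],[-2,0,8],[-2,0,13],[-2,0,15],[-6,0,15],[-13,0,15],[-20,0,15],[-27,0,15],[-34,0,15],[-41,0,15.2]]' --rot '[[0,0,0],[0,0,0],[0,0,0],[0,0,0],[0,0,0],[0,0,0],[0,0,0],[0,0,0],[0,0,0],[0,0,0]]' --grip '[0.5,0.5,0.5,0.5,0.5,0.5,0.5,0.5,0.5,0.5]'

```text
time_s: 19.25
eef_pos: [0.4656, -0.1555, 0.0999]
eef_rot: [-0.0, 0.748, 0.664, -0.001]
wrist_force: [-11.3, 2.0, 22.6]
opening: 0.497
grasp_force: 11.6
```

Call:
play_rows --xyz '[[-7,0,0.3],[-13,0,0.6],[-17,0,0.9],[-19,0,0.9],[-20,0,-4],[-20,0,-12],[-8,0,-15],[6,0,-15],[12,0,-15],[12,0,-15]]' --rot '[[0,0,0],[0,0,0],[0,0,0],[0,0,0],[0,0,0],[0,0,0],[0,0,0],[0,0,0],[0,0,0],[0,0,0]]' --grip '[0.5,0.5,0.5,0.5,0.5,0.5,0.5,0.5,0.5,0.5]'

```text
time_s: 20.5
eef_pos: [0.4673, -0.1418, 0.1128]
eef_rot: [-0.0, 0.748, 0.664, -0.0]
wrist_force: [0.2, -0.8, -0.4]
opening: 0.501
grasp_force: 0.0
```

```bash
python3 tr.py
```

```text
t 20.5 n 1581 axis y at x=470: -162.6  angle -7.06 rms 1.8
x range [383.32457331 501.5976554 ] tcp [ 467.3038261  -141.80483118  112.81676553] tip y minus axis y at tip: 20.4
```

Call:
play_rows --xyz '[[-8,0,0],[-8,0,8],[-8,0,13],[-8,0,15],[-13,0,15],[-20,0,15],[-27,0,15],[-34,0,15],[-40,0,15],[-44,0,15]]' --rot '[[0,0,0],[0,0,0],[0,0,0],[0,0,0],[0,0,0],[0,0,0],[0,0,0],[0,0,0],[0,0,0],[0,0,0]]' --grip '[0.5,0.5,0.5,0.5,0.5,0.5,0.5,0.5,0.5,0.5]'

```text
time_s: 21.8
eef_pos: [0.4618, -0.1875, 0.0998]
eef_rot: [0.0, 0.748, 0.663, -0.001]
wrist_force: [-9.6, 1.4, 19.9]
opening: 0.504
grasp_force: 10.0
```

Call:
play_rows --xyz '[[-1,0,0],[-1,0,0],[-1,0,-3],[-1,0,-10],[-1,0,-30],[0,0,-70],[0,0,-120],[50,0,-170],[110,0,-180],[170,0,-180]]' --rot '[[0,0,0],[0,0,0],[0,0,0],[0,0,0],[0,0,0],[0,0,0],[0,0,0],[0,0,0],[0,0,0],[0,0,0]]' --grip '[0.5,0.5,0.5,0.5,0.5,0.5,0.5,0.5,0.5,0.5]'

```text
time_s: 23.05
eef_pos: [0.483, -0.019, 0.28]
eef_rot: [0.002, 0.749, 0.663, 0.001]
wrist_force: [-0.0, -0.1, 0.1]
opening: 0.502
grasp_force: 0.0
```

Call:
play_rows --xyz '[[50,0,0],[110,0,0],[170,0,0],[230,0,0],[260,0,0],[270,0,0],[270,0,0],[270,0,0],[270,0,0],[270,0,0]]' --rot '[[0,0,0],[0,0,0],[0,0,0],[0,0,0],[0,0,0],[0,0,0],[0,0,0],[0,0,0],[0,0,0],[0,0,0]]' --grip '[0.5,0.5,0.5,0.5,0.5,0.5,0.5,0.5,0.5,0.5]'

```text
time_s: 24.3
eef_pos: [0.5147, 0.2471, 0.2782]
eef_rot: [0.0, 0.749, 0.663, 0.0]
wrist_force: [-0.3, -0.1, -0.3]
opening: 0.498
grasp_force: 0.0
```

```bash
python3 tr.py
python3 - <<'E'
from m import *
c=snap('top','t3.png')
C,a,i=canister(c,(350,180,460,330));print(C,a,i)
M=np.array([463.07,-180.56]);b=np.array([.9851,-.1719]);n=np.array([-b[1],b[0]])
C2=np.array(i['rect'][0])
for c0 in (C,C2):
  for s in (95,-95):
    d=c0+s*a-M;print('mat x,y of end',d@b,d@n)
E
```

```text
t 24.3 n 1651 axis y at x=470: -181.5  angle -7.19 rms 1.7
x range [381.49841187 500.02271256] tcp [514.68877119 247.10519474 278.20914096] tip y minus axis y at tip: 434.2
[ 460.24963063 -182.60841593] [ 0.9927647  -0.12007592] {'top': np.float64(0.08770832822975799), 'len': np.float64(186.1243970380907), 'sc': np.float64(-126.02229429425314), 'hc': np.float64(47.693773164939486), 'R': np.float64(37.04738357295739), 'rect': ((460.9124755859375, -182.619873046875), (77.77945709228516, 188.0201416015625), 83.103515625)}
mat x,y of end 92.44206316886054 2.472382842422851
mat x,y of end -97.2945095024575 -7.477814904807678
mat x,y of end 93.09700121212389 2.5750394883613623
mat x,y of end -96.63957145919417 -7.375158258869167
```

View pics/t3.png

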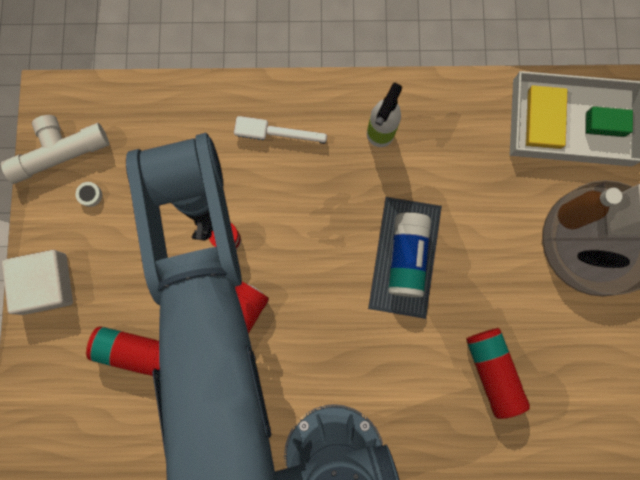

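The canister lies wholly over the mat at (411,254), with its ends within 8 mm of the mat's long centre line. The tub at (224,237), the spray bottle and the brush haven't moved, and the hand is well above everything.

```bash
python3 -c "
from bench import ctrl;print(ctrl.hand_in())"
```

```text
the job is handed in; nothing more can be done
None
```

The canister was rolled onto the mat by pushing only along its top, it rests wholly over the mat with both ends within about 8 mm of the long centre line, and the job was handed in at about 24 s (no verdict was returned).

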